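# Set the sprung calipers to the blue gauge tile and hold

## Robot

A 6-joint arm with a two-finger parallel gripper is mounted at the origin on the work surface. World frame = base frame: x ahead of the robot, y to its left, z up, the work surface at z = 0. Lengths are in m, angles in degrees, forces in N, time in s.
With the tool pointing down it reaches from about 0.35 to 1 m from the base axis. Payload 7.1 kg.
Tool frame: the origin (TCP) lies at the centre of the arm's flange, where the gripper is bolted on; the fingertips stand 173 mm ahead of it and the grasp point (between the pads) lies 155 mm ahead of it (robot.tip_extent is the z of the fingertips in the tool frame, in m); z points along the fingers, y is the line along which they close (so a half turn about z gives the same grasp; the last joint's range is limited). The gripper opens to 85 mm and grips with 20 to 120 N. Pads are 22 mm wide; open, the fingers measure 114 mm over their backs; the gripper's body (76 mm by 85 mm) begins 54 mm behind the grasp point. The pads swing forward as they close: fully open they stand 13 mm farther back than shut.
Start: joints at [-71.505, 24.242, 93.386, -0, 62.372, -1.089], TCP at [0.21, -0.589, 0.405] pointing down, gripper open.
Joint ranges: [-172.04, 172.04], [-51.8, 120.97], [4.93, 147.93], [-75.15, 255.16], [6.16, 154.13], [-145.62, 145.62]. Speed limits (degrees/s): [136.94, 136.94, 172.46, 180, 180, 180].

## Interface

Orientations are given as [roll, pitch, yaw] about the fixed x, y, z axes, in that order (R = Rz(yaw) Ry(pitch) Rx(roll)).
In Python, from workcell import sensors, eyes, ticket, robot gives the robot as it stands.
- The arm moves only by the tool jog_arm, never from a script. Its argument "rows" is a list of rows, each an object with "twist": the turn, a rotation vector about the tool's x, y, z in degrees, a list of three; "translation": the shift along the tool's x, y, z in cm, a list of three; "gripper": the finger opening in cm, from 0 to 8.54. In form: [{"twist": [rx, ry, rz], "translation": [tx, ty, tz], "gripper": gripper}, ...]. A call has exactly 5 rows; each row is the pose to reach, as a shift and turn from the pose commanded when the call began, along the tool's axes at that moment; what a row does not reach only later rows make up. A row lasts 1/12 s, in which the tool goes at most 41.7 mm and 7.16 degrees, less where a joint would pass 70% of its speed; a pose out of reach is approached as far as the arm can. A call with a gripper value outside its range is refused whole. The fingers move at their own pace and stop on an object; the grip force is fixed at half the most. Time passes only in rows, so rows that repeat a pose let the fingers close, or fill a call up. It gives the time, the measured TCP pose, the force, the opening and the grip force at its end, in the units of the state.
- sensors.read_state(): the state, without advancing time (a new reading comes with each control period).
- eyes.snapshot(name): name is "scene" or "top" or "wrist"; returns a dict with "color" (400x640x3 uint8, blue, green, red), "range_z" (400x640 float32, m along the optical axis (not along the pixel's ray), 0 where there is no reading), "fx", "fy", "cx", "cy" (pixels), "distortion" ([k1, k2, p1, p2, k3] as OpenCV has them; the pictures are not rectified), "pose" (4x4, takes a point from camera to world coordinates). Camera axes: x right, y up, looking along -z (the intrinsics and any distortion apply to the point x, -y, -z); pixel columns grow to the right and rows downward; lengths in m; the calibration is good to about 2 mm. A picture is of the moment at which its call begins.
- ticket.finish_job(): hands the job in; it is judged then, once.
The state is a dict: "clock": time; "joint_pos": joint angles; "joint_velocities": joint speeds; "tau": joint torques, N m; "tool_pos": TCP position; "orientation": TCP orientation; "ft_force": force on the tool from outside, world axes, zero at the start; "moment": the same for the moment, N m; "opening": opening from 0.0 (shut) to 1.0 (fully open); "grip_force": force on a finger pad.
Only numpy, scipy, OpenCV 4.12 (cv2) and the standard library are available. Lean on these libraries where they do the work, as an engineer would, in place of code of your own. Each camera call takes 0.05 s, during which the arm holds its last target. There are 200 camera calls.

## Task

With its sprung caliper legs still open, slide the carriage along its rail until the calipers are centred over the stone gauge tile with the blue marks. Then squeeze the two legs until each point stands over its own blue line, and hold that gap steady so the mason can lock it: finish while still squeezing, do not let go. Never pinch the points together past the marks, and leave the yellow rule, the chisel and the stone rosette where they lie.

Things in the scene. Friction and masses are not known exactly. Their poses are not given: they have to be found in the camera images.
- bench: Fixed dark steel base plate with aluminium rail, 90 x 400 mm, blue end stops 38 mm high. Origin under its centre on the work surface; its y axis runs along the rail, its x axis is the way the caliper legs point (away from the robot). Its place and yaw vary.
- carriage (a joint): Slide of the grey caliper carriage (66 x 60 mm, top 45 mm above the work surface) along the bench's +y, 0 to 0.30 m; 0 = carriage centre 150 mm from the bench centre towards -y, where it is parked (0 to 0.05) at the start. About 2 N of friction; it stays where it is left and slides while the legs are squeezed off-centre.
- knob_grip (a point): Grip point of the black upright knob on the carriage: a cylinder 22 mm across from 55 to 89 mm above the work surface (thinner neck below), this point on its axis at 72 mm. It lies 14 mm behind (-x of the bench) the carriage centre, on the calipers' centre line. Nothing higher than 66 mm stands around it.
- leg_grip (a point): Point on the calipers' centre line midway between the legs' orange grip pads, 55 mm above the work surface, 125 mm ahead (+x of the bench) of the carriage centre; moves with the carriage. Pads: 40 mm long along the legs, 48 to 62 mm above the surface, free space below. Squeeze the legs here along the bench's y.
- leg_left: Left (+y) sprung steel leg, 146 mm long, 12 mm high. Origin on its upright hinge: 35 mm ahead of the carriage centre, 10 mm left of the centre line, 55 mm up; x axis along the leg. At rest it splays 0.1 rad outward; it can go to 0.06 rad inward. Orange pad centred 90 mm from the hinge, outer face 4 mm outside the leg's line; point at 140 mm. Spring: about 6 N on the pad at the marked gap.
- leg_right: Right (-y) leg, mirror image, hinged 10 mm right of the centre line, sprung independently. Legs parallel: outer faces of the orange pads 28 mm apart, points 20 mm apart centre to centre; at rest 46 and 48 mm. Gripping at the pad middles: points' gap = 20 mm + 1.56 x (finger opening - 28 mm).
- point_left (a point): Lower end of the left leg's needle point (6 mm thick, tapering), 19 mm above the work surface.
- point_right (a point): Lower end of the right leg's needle point, 19 mm above the work surface.
- tile_blue: Fixed white stone gauge tile, 50 x 62 x 10 mm, with two blue lines along its x, 5 mm wide, 40 mm long, at y = +10 and -10 mm of the tile, and a blue stripe along its far edge. Origin under its centre, axes parallel to the bench's, 178 mm ahead (+x) of the rail's centre line, at any of three places along it. Carriage in place: the calipers' centre line passes through the tile's centre.
- tile_yellow: Same tile with yellow lines 12 mm apart: not wanted.
- tile_red: Same tile with red lines 32 mm apart: not wanted.
- mark_left (a point): Middle of the left blue line, on the tile's top face (10 mm above the work surface).
- mark_right (a point): Middle of the right blue line.
- rule: Loose yellow folded rule, 34 x 170 x 16 mm, origin under its centre. Leave alone.
- chisel: Loose steel chisel, 175 mm long, 14 mm thick, origin under its shank. Leave alone.
- rosette: Loose carved stone rosette, 90 x 90 x 48 mm, origin under its centre. Leave alone.
Not all that is in view belongs to the job. What is shaped like the tile_blue but orange or purple is not meant.

How it is judged:
By the outcome, as a careful person would: the job done as asked, in the order asked, and still so for the second after the job is handed in, while the arm keeps its last pose, push and grip.
It also fails if it takes over 45 s, if anything falls off the work surface, if the arm or the gripper's body presses on something with over 40 N, if the wrist force passes 120 N, or if a joint passes its speed limit or range.

## Working session

There is one attempt and no reset: what is moved stays moved. The work goes in short steps, Python scripts to look and compute and a tool call to move; the robot and the scene stay as the last step left them, time stands still between calls to the robot, and variables do not carry over. Pictures are saved under pics/ and viewed, at most 10 in all, crops included, and the job is handed in when it is done.

Besides the shell and the picture viewer there is one more tool, called after "Call:" in YAML: its name, and indented under it one key for each argument. jog_arm: Moves the arm, as the interface text tells. Its arguments: {"type":"object","properties":{"rows":{"type":"array","items":{"type":"object","properties":{"twist":{"type":"array","items":{"type":"number"}},"translation":{"type":"array","items":{"type":"number"}},"gripper":{"type":"number"}}}}},"required":["rows"]}

```bash
mkdir -p pics; cat > h.py <<'E'
import numpy as np, cv2
from workcell import sensors, eyes, ticket, robot
def snap(n):
    s=eyes.snapshot(n); np.savez('last_'+n+'.npz',**{k:np.array(v) for k,v in s.items()}); return s
def load(n): return {k:v for k,v in np.load('last_'+n+'.npz').items()}
def rays(s,px):
    K=np.array([[s['fx'],0,s['cx']],[0,s['fy'],s['cy']],[0,0,1.]])
    u=cv2.undistortPoints(np.array(px,float).reshape(-1,1,2),K,np.array(s['distortion'],float)).reshape(-1,2)
    d=np.c_[u[:,0],-u[:,1],-np.ones(len(u))]; P=np.array(s['pose']); return P[:3,3],d@P[:3,:3].T
def onplane(s,px,z):
    o,d=rays(s,px); return o+d*((z-o[2])/d[:,2])[:,None]
def project(s,X):
    P=np.array(s['pose']); c=(np.atleast_2d(X)-P[:3,3])@P[:3,:3]; c=c*[1,-1,-1]
    K=np.array([[s['fx'],0,s['cx']],[0,s['fy'],s['cy']],[0,0,1.]])
    return cv2.projectPoints(c,np.zeros(3),np.zeros(3),K,np.array(s['distortion'],float))[0].reshape(-1,2)
E
python3 - <<'E'
from h import *
for n in ('top','scene'):
    s=snap(n); cv2.imwrite(f'pics/{n}0.png',s['color']); print(n,np.round(s['pose'],3).tolist(),s['fx'])
print(sensors.read_state())
E
```

```text
top [[0.012, 0.992, -0.123, 0.4], [-1.0, 0.011, -0.014, 0.003], [-0.013, 0.123, 0.992, 1.394], [0.0, 0.0, 0.0, 1.0]] 440.13065469912715
scene [[-0.607, -0.525, 0.597, 1.571], [0.795, -0.413, 0.445, 0.733], [0.013, 0.744, 0.668, 1.16], [0.0, 0.0, 0.0, 1.0]] 508.4390372804714
{'clock': 0.1, 'joint_pos': array([-7.15068749e+01,  2.42805976e+01,  9.34263281e+01,  1.94064051e-04,
        6.23726005e+01, -1.08650018e+00]), 'joint_velocities': array([ 0.0092241 , -0.07145937, -0.13778398, -0.05487089, -0.0350138 ,
       -0.04683374]), 'tau': array([ 4.51495225e-04, -5.58423150e+01, -2.82444370e+01,  3.80108838e-05,
        2.98087652e-03,  5.55863750e-06]), 'tool_pos': array([ 0.20941578, -0.58860939,  0.4040223 ]), 'orientation': array([-1.79920491e+02, -1.67974638e-03,  1.95795340e+01]), 'ft_force': array([-0.3926832 ,  0.93154817, -0.16822543]), 'moment': array([-0.04465949,  0.02489778,  0.00961775]), 'grip_force': 0.0, 'opening': 0.9990739977317029}
```

View pics/top0.png

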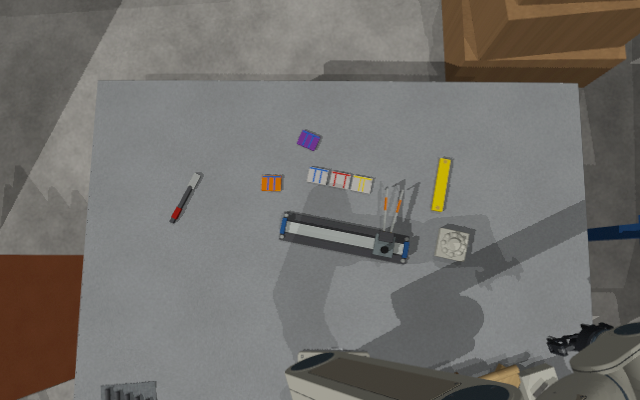

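View pics/scene0.png

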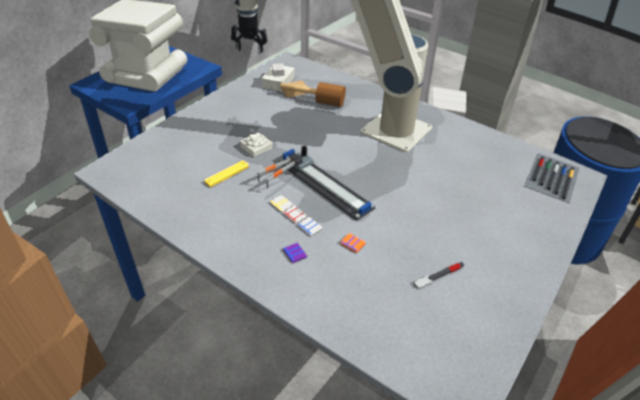

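The top view has the white tiles at (317,176) with blue lines, (341,180) red and (362,184) yellow. Decoys are at (272,183) orange and (309,140) purple. The white tile with blue lines and a blue stripe at (317,176) fits. The carriage is at (385,245), its knob at about (385,249), and the legs point up the image with orange pads near (393,205).

```bash
python3 - <<'E'
from h import *
s=load('top'); im=s['color']
c=im[160:270,265:425]; cv2.imwrite('pics/crop1.png',cv2.resize(c,None,fx=5,fy=5,interpolation=cv2.INTER_CUBIC))
hsv=cv2.cvtColor(im,cv2.COLOR_BGR2HSV)
def blobs(lo,hi,name,z,roi,mina=4):
    m=cv2.inRange(hsv,np.array(lo),np.array(hi)); k=np.zeros_like(m); x0,y0,x1,y1=roi; k[y0:y1,x0:x1]=m[y0:y1,x0:x1]
    n,l,st,ce=cv2.connectedComponentsWithStats(k)
    for i in range(1,n):
        if st[i,4]>=mina: print(name,np.round(ce[i],1),st[i].tolist(),np.round(onplane(s,[ce[i]],z)[0],4))
blobs((100,90,40),(125,255,255),'blue stop',.038,(270,200,420,270))
blobs((100,60,60),(125,255,255),'blue tile',.010,(300,160,332,190))
blobs((5,130,100),(18,255,255),'pad',.062,(375,180,415,220))
blobs((0,0,0),(180,255,32),'knob',.089,(370,232,398,262))
# bright tile outline (3 white tiles)
m=cv2.inRange(hsv,np.array((0,0,170)),np.array((180,60,255))); print(np.array(im[160:195:5,317]).tolist())
E
```

```text
blue stop [283.1 225.5] [280, 218, 8, 16, 72] [0.4882 0.1605 0.038 ]
blue stop [405.1 249.4] [401, 241, 8, 17, 85] [ 0.4196 -0.2151  0.038 ]
blue tile [317.6 173.1] [310, 167, 18, 16, 81] [0.659  0.0575 0.01  ]
pad [385.1 203.1] [384, 197, 3, 13, 27] [ 0.5586 -0.1517  0.062 ]
pad [398.3 205.7] [396, 200, 6, 13, 34] [ 0.5509 -0.1917  0.062 ]
knob [383.9 249.3] [381, 247, 7, 6, 35] [ 0.4181 -0.1446  0.089 ]
[[133, 133, 130], [132, 132, 129], [163, 166, 168], [163, 167, 170], [162, 168, 169], [121, 120, 118], [115, 115, 113]]
```

View pics/crop1.png

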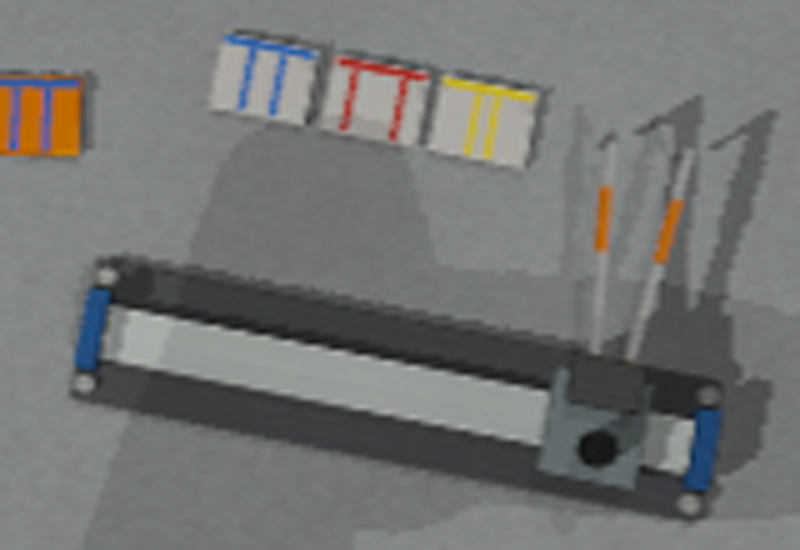

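The crop confirms the white tile with two blue lines and a blue far stripe (crop about (262,80)) as the target. It is left of the red and yellow tiles. The knob is at crop (597,447). Bench yaw is about -10.35° and the slide needed is about 0.242 m. Next I move above the knob.

Call:
jog_arm:
  rows:
    - {"twist":[0,0,2],"translation":[2.3,-2.3,0],"gripper":8.5}
    - {"twist":[0,0,4],"translation":[4.6,-4.6,0],"gripper":8.5}
    - {"twist":[0,0,6],"translation":[6.9,-7,0],"gripper":8.5}
    - {"twist":[0,0,8],"translation":[9.2,-9.3,0],"gripper":8.5}
    - {"twist":[0,0,10],"translation":[11.5,-11.6,0],"gripper":8.5}

```text
clock: 0.52
tool_pos: [0.2792, -0.4395, 0.4043]
orientation: [-180.0, 0.0, 9.5]
ft_force: [0.6, 0.1, 0.6]
opening: 0.996
grip_force: 0.0
```

Call:
jog_arm:
  rows:
    - {"twist":[0,0,2],"translation":[1.9,-2.7,0],"gripper":8.5}
    - {"twist":[0,0,4],"translation":[3.7,-5.4,0],"gripper":8.5}
    - {"twist":[0,0,6],"translation":[5.6,-8,0],"gripper":8.5}
    - {"twist":[0,0,8],"translation":[7.4,-10.7,0],"gripper":8.5}
    - {"twist":[0,0,10],"translation":[9.3,-13.4,0],"gripper":8.5}

```text
clock: 0.93
tool_pos: [0.3485, -0.2918, 0.4046]
orientation: [-180.0, 0.0, -0.5]
ft_force: [0.3, -0.3, 0.4]
opening: 0.994
grip_force: 0.0
```

Call:
jog_arm:
  rows:
    - {"twist":[0,0,2.5],"translation":[1.7,-3.7,0],"gripper":8.5}
    - {"twist":[0,0,5],"translation":[3.4,-7.4,0],"gripper":8.5}
    - {"twist":[0,0,7.5],"translation":[5.1,-11.1,0],"gripper":8.5}
    - {"twist":[0,0,9.9],"translation":[6.8,-14.8,0],"gripper":8.5}
    - {"twist":[0,0,9.9],"translation":[6.8,-14.8,0],"gripper":8.5}

```text
clock: 1.35
tool_pos: [0.4193, -0.1408, 0.4047]
orientation: [-179.9, -0.0, -10.1]
ft_force: [0.1, -0.7, 0.2]
opening: 0.996
grip_force: 0.0
```

```bash
python3 - <<'E'
from h import *
s=snap('wrist'); cv2.imwrite('pics/w1.png',s['color']); print(np.round(s['pose'],3).tolist())
st=sensors.read_state(); print(st['clock'],st['tool_pos'],st['orientation'],st['joint_pos'],st['opening'])
print(project(s,[.4181,-.1446,.089]))
E
```

```text
[[-0.175, 0.943, 0.283, 0.491], [-0.985, -0.167, -0.052, -0.155], [-0.002, -0.287, 0.958, 0.374], [0.0, 0.0, 0.0, 1.0]]
1.4 [ 0.41844342 -0.14286844  0.40463771] [-1.79977925e+02  6.57549883e-03 -9.98584551e+00] [-2.03994871e+01  8.65326459e+00  1.15578721e+02  2.48197620e-02
  5.57784737e+01  7.95723993e+01] 0.993397070719142
[[325.99192842 189.20679384]]
```

View pics/w1.png

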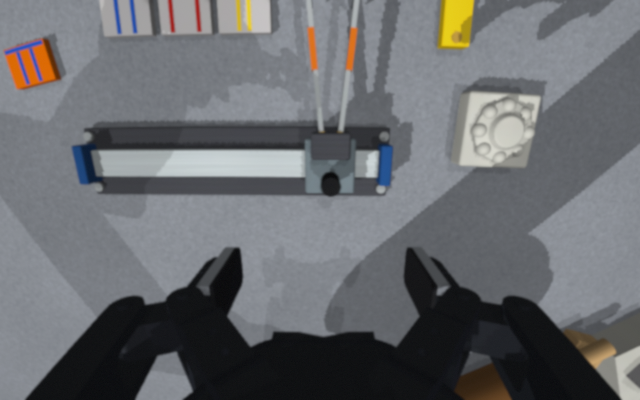

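The wrist view shows the blue tile at (125,15), the knob at about (331,184), the blue stops at (83,163) and (385,165), and the rosette at (500,130). I refine knob position and bench yaw from it.

```bash
python3 - <<'E'
from h import *
s=load('wrist'); im=s['color']; hsv=cv2.cvtColor(im,cv2.COLOR_BGR2HSV)
m=cv2.inRange(hsv,np.array((100,90,40)),np.array((125,255,255)))
P=[]
for x0,x1 in ((60,100),(370,400)):
    k=np.zeros_like(m);k[130:200,x0:x1]=m[130:200,x0:x1]
    n,l,st,ce=cv2.connectedComponentsWithStats(k); i=1+np.argmax(st[1:,4]); print(st[i],ce[i]); P.append(onplane(s,[ce[i]],.038)[0])
    # depth median check
    o,d=rays(s,[ce[i]]); print(s['range_z'][int(ce[i][1]),int(ce[i][0])])
d=P[0]-P[1]; yaw=np.degrees(np.arctan2(-d[0],d[1])); print('stops',P,yaw,np.linalg.norm(d))
k=np.zeros_like(m); kk=cv2.inRange(hsv,np.array((0,0,0)),np.array((180,255,40)));k[160:205,310:350]=kk[160:205,310:350]
n,l,st,ce=cv2.connectedComponentsWithStats(k); i=1+np.argmax(st[1:,4]); print('knob',st[i],ce[i])
x,y,w,h,_=st[i]; print('top circle centre', onplane(s,[[x+w/2-.5,y+h-1-w/2+.5],[ce[i][0],ce[i][1]]],.089))
print(project(s,[[.4181,-.1446,.089],[.4181,-.1446,.055]]))
m=cv2.inRange(hsv,np.array((100,90,60)),np.array((125,255,255)));k=np.zeros_like(m);k[0:40,105:145]=m[0:40,105:145]
n,l,st,ce=cv2.connectedComponentsWithStats(k)
for i in range(1,n):
  if st[i,4]>30:
    a=np.argwhere(l==i)
    q=onplane(s,a[:,::-1],.01); print('line',st[i],q.mean(0)); v=np.linalg.svd(q-q.mean(0))[2][0]; print(np.degrees(np.arctan2(v[1],v[0])))
E
```

```text
[ 72 143  28  41 720] [ 84.51388889 163.08194444]
0.33913836
[376 143  17  43 554] [384.59566787 163.9801444 ]
0.33759373
stops [array([0.49182271, 0.14978066, 0.038     ]), array([ 0.42365715, -0.218037  ,  0.038     ])] -10.499184941135107 0.3740807021326282
knob [322 172  17  23 319] [330.05329154 183.50470219]
top circle centre [[ 0.42078401 -0.1493311   0.089     ]
 [ 0.42341971 -0.14983715  0.089     ]]
[[325.99192842 189.20679384]
 [325.73547597 181.87456514]]
line [114   0   7  34 127] [0.6507888  0.06622986 0.01      ]
169.32643378522218
line [130   0   7  33 125] [0.6468751  0.04659228 0.01      ]
169.54923248315563
```

Call:
jog_arm:
  rows:
    - {"twist":[0,0,0.3],"translation":[0,0,3],"gripper":6}
    - {"twist":[0,0,0.3],"translation":[0,0,6],"gripper":6}
    - {"twist":[0,0,0.3],"translation":[0,0,8],"gripper":6}
    - {"twist":[0,0,0.3],"translation":[0,0,8],"gripper":6}
    - {"twist":[0,0,0.3],"translation":[0,0,8],"gripper":6}

```text
clock: 1.82
tool_pos: [0.4169, -0.1465, 0.3241]
orientation: [-180.0, 0.2, -10.7]
ft_force: [0.8, 0.5, 0.3]
opening: 0.705
grip_force: 0.0
```

```bash
cat > k.py <<'E'
from h import *
def knob(s,guess):
    im=s['color']; hsv=cv2.cvtColor(im,cv2.COLOR_BGR2HSV)
    kk=cv2.inRange(hsv,np.array((0,0,0)),np.array((180,255,40))); g=project(s,guess)[0].astype(int); k=np.zeros_like(kk)
    sl=np.s_[max(g[1]-45,0):g[1]+45,max(g[0]-45,0):g[0]+45]; k[sl]=kk[sl]
    n,l,st,ce=cv2.connectedComponentsWithStats(k); i=1+np.argmax(st[1:,4]); print('knob',g,st[i],ce[i])
    x,y,w,h,_=st[i]; return onplane(s,[[x+w/2-.5,y+h-1-w/2+.5]],.089)[0]
E
python3 - <<'E'
from k import *
eyes.snapshot('wrist')
st=sensors.read_state(); s=snap('wrist'); cv2.imwrite('pics/w2.png',s['color'])
print(st['clock'],st['tool_pos'],st['orientation'],st['opening'],st['joint_velocities'])
p=knob(s,[.42,-.147,.08]); print(p)
R=cv2.Rodrigues(np.array([0,0,0.]))[0]
a=np.radians(st['orientation'][2]); d=p-st['tool_pos']; print('tool dx dy',d[0]*np.cos(a)+d[1]*np.sin(a), d[0]*np.sin(a)-d[1]*np.cos(a))
E
```

```text
1.8667 [ 0.4174763  -0.14663947  0.32512421] [ 1.79997339e+02  2.06675069e-02 -1.06629994e+01] 0.703484074956135 [ 0.24726032 -1.44437704 -0.83814927  0.0491335  -0.15478518  0.23457841]
knob [321 207] [313 188  24  34 638] [324.17084639 204.8354232 ]
[ 0.42077126 -0.14974421  0.089     ]
tool dx dy 0.0038125386904177727 0.0024414545713587607
```

View pics/w2.png

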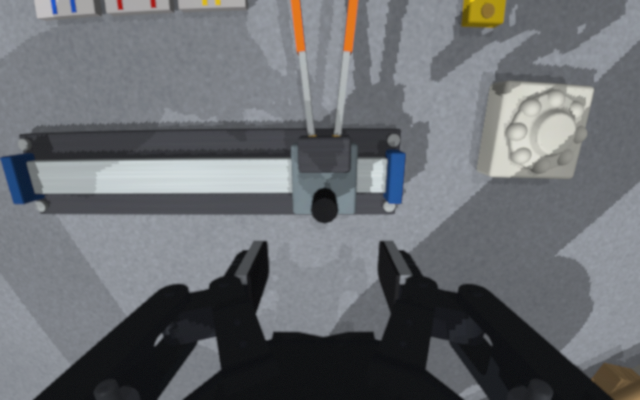

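The knob is at (324,207), centred between the fingers (open 60 mm). I descend with a small correction.

Call:
jog_arm:
  rows:
    - {"twist":[0,0,-0.1],"translation":[0.3,0.2,2.5],"gripper":6}
    - {"twist":[0,0,-0.1],"translation":[0.3,0.2,5],"gripper":6}
    - {"twist":[0,0,-0.1],"translation":[0.3,0.2,7.5],"gripper":6}
    - {"twist":[0,0,-0.1],"translation":[0.3,0.2,9.4],"gripper":6}
    - {"twist":[0,0,-0.1],"translation":[0.3,0.2,9.4],"gripper":6}

```text
clock: 2.33
tool_pos: [0.4196, -0.1486, 0.2294]
orientation: [-180.0, 0.1, -10.5]
ft_force: [-0.9, -0.2, -0.4]
opening: 0.7
grip_force: 0.0
```

Call:
jog_arm:
  rows:
    - {"twist":[0,0,0],"translation":[0,0,0],"gripper":2.0}
    - {"twist":[0,0,0],"translation":[0,0,0],"gripper":2.0}
    - {"twist":[0,0,0],"translation":[0,0,0],"gripper":2.0}
    - {"twist":[0,0,0],"translation":[0,0,0],"gripper":2.0}
    - {"twist":[0,0,0],"translation":[0,0,0],"gripper":2.0}

```text
clock: 2.75
tool_pos: [0.4207, -0.1487, 0.2325]
orientation: [180.0, -0.2, -10.5]
ft_force: [-1.3, -0.1, 6.7]
opening: 0.247
grip_force: 37.4
```

Call:
jog_arm:
  rows:
    - {"twist":[0,0,0],"translation":[0,0,0],"gripper":2.0}
    - {"twist":[0,0,0],"translation":[0,0,0],"gripper":2.0}
    - {"twist":[0,0,0],"translation":[0,0,0],"gripper":2.0}
    - {"twist":[0,0,0],"translation":[0,0,0],"gripper":2.0}
    - {"twist":[0,0,0],"translation":[0,0,0],"gripper":2.0}

```text
clock: 3.17
tool_pos: [0.4207, -0.1487, 0.2325]
orientation: [180.0, -0.2, -10.5]
ft_force: [-0.7, -0.2, 6.6]
opening: 0.246
grip_force: 37.4
```

```bash
python3 - <<'E'
from h import *
s=snap('wrist'); st=sensors.read_state(); print(st)
E
```

```text
{'clock': 3.2167, 'joint_pos': array([-2.09917439e+01,  2.71533118e+01,  1.21171338e+02, -3.84352445e-03,
        3.14809903e+01,  7.95256728e+01]), 'joint_velocities': array([ 0.05397705, -0.06714268,  0.02530298, -0.05128187,  0.05899289,
        0.0341779 ]), 'tau': array([ 2.78308019e-01, -4.11315358e+01, -1.27595258e+01,  4.65096545e-02,
       -2.48391861e-01, -1.52574037e-02]), 'tool_pos': array([ 0.42074046, -0.14869644,  0.2324771 ]), 'orientation': array([179.96268154,  -0.19075451, -10.51408019]), 'ft_force': array([-0.79529672, -1.46042775,  7.26806438]), 'moment': array([-0.04883158,  0.13460241, -0.00513964]), 'grip_force': 37.39382748026401, 'opening': 0.24291385939199597}
```

Knob gripped (21 mm opening). I slide it about 22.5 cm along the rail, then measure.

Call:
jog_arm:
  rows:
    - {"twist":[0,0,0],"translation":[0,-1,0],"gripper":2.0}
    - {"twist":[0,0,0],"translation":[0,-3,0],"gripper":2.0}
    - {"twist":[0,0,0],"translation":[0,-5,0],"gripper":2.0}
    - {"twist":[0,0,0],"translation":[0,-7,0],"gripper":2.0}
    - {"twist":[0,0,0],"translation":[0,-9,0],"gripper":2.0}

```text
clock: 3.63
tool_pos: [0.4373, -0.0596, 0.2325]
orientation: [180.0, -0.2, -10.5]
ft_force: [0.6, -4.1, 6.7]
opening: 0.244
grip_force: 37.5
```

Call:
jog_arm:
  rows:
    - {"twist":[0,0,0],"translation":[0,-2,0],"gripper":2.0}
    - {"twist":[0,0,0],"translation":[0,-4,0],"gripper":2.0}
    - {"twist":[0,0,0],"translation":[0,-6,0],"gripper":2.0}
    - {"twist":[0,0,0],"translation":[0,-8,0],"gripper":2.0}
    - {"twist":[0,0,0],"translation":[0,-10,0],"gripper":2.0}

```text
clock: 4.05
tool_pos: [0.4557, 0.0392, 0.2325]
orientation: [-180.0, -0.2, -10.5]
ft_force: [1.2, -3.3, 4.4]
opening: 0.244
grip_force: 37.4
```

Call:
jog_arm:
  rows:
    - {"twist":[0,0,0],"translation":[0,-1.5,0],"gripper":2.0}
    - {"twist":[0,0,0],"translation":[0,-3,0],"gripper":2.0}
    - {"twist":[0,0,0],"translation":[0,-3.5,0],"gripper":2.0}
    - {"twist":[0,0,0],"translation":[0,-3.5,0],"gripper":2.0}
    - {"twist":[0,0,0],"translation":[0,-3.5,0],"gripper":2.0}

```text
clock: 4.47
tool_pos: [0.4621, 0.0735, 0.2325]
orientation: [-179.9, -0.2, -10.5]
ft_force: [0.4, 2.5, 9.0]
opening: 0.242
grip_force: 38.0
```

```bash
python3 - <<'E'
from h import *
eyes.snapshot('wrist'); st=sensors.read_state(); s=snap('wrist'); t=snap('top'); cv2.imwrite('pics/w3.png',s['color'])
print(st['clock'],st['tool_pos'],st['orientation'],st['ft_force'],st['opening'])
E
```

```text
4.5167 [0.46208973 0.07325616 0.23248395] [-179.91097143   -0.21729019  -10.48737249] [-0.24984388  1.83240026  9.33458574] 0.24426992536591788
```

View pics/w3.png

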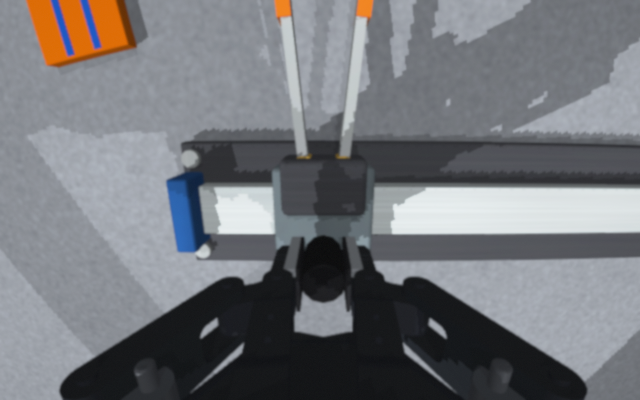

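The wrist view shows the knob gripped at (323,268), the legs open, and the left end stop at (187,212). The tile is out of view. I slide the remaining 1.7 cm and check with the top camera.

Call:
jog_arm:
  rows:
    - {"twist":[0,0,0],"translation":[0,-0.6,0],"gripper":2.0}
    - {"twist":[0,0,0],"translation":[0,-1.2,0],"gripper":2.0}
    - {"twist":[0,0,0],"translation":[0,-1.7,0],"gripper":2.0}
    - {"twist":[0,0,0],"translation":[0,-1.7,0],"gripper":2.0}
    - {"twist":[0,0,0],"translation":[0,-1.7,0],"gripper":2.0}

```text
clock: 5.03
tool_pos: [0.4652, 0.0898, 0.2325]
orientation: [-179.9, -0.2, -10.5]
ft_force: [0.1, 1.8, 8.4]
opening: 0.247
grip_force: 37.9
```

```bash
python3 - <<'E'
from h import *
t=snap('top'); s=snap('scene')
a=cv2.resize(t['color'][150:260,270:370],None,fx=4,fy=4,interpolation=cv2.INTER_CUBIC)
b=cv2.resize(s['color'][170:260,260:360],None,fx=4,fy=4,interpolation=cv2.INTER_CUBIC); b=cv2.copyMakeBorder(b,0,80,0,0,0)
cv2.imwrite('pics/c3.png',np.hstack([a,b])); st=sensors.read_state(); print(st['clock'],st['tool_pos'])
E
```

```text
5.1333 [0.46516245 0.08972275 0.23248244]
```

View pics/c3.png

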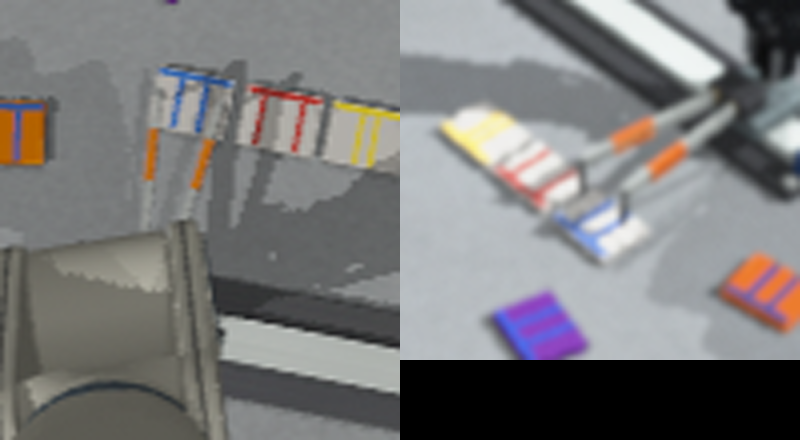

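Left panel (top): the blue tile at (190,100), with pads at (152,155) and (202,165) straddling it. Right panel (scene): the needle points stand around the blue tile. I compute the offset numerically.

```bash
python3 - <<'E'
from h import *
yaw=np.radians(-10.5); ex=np.array([np.cos(yaw),np.sin(yaw)]); ey=np.array([-np.sin(yaw),np.cos(yaw)])
t=load('top')
def run(t,roiP,roiM):
    hsv=cv2.cvtColor(t['color'],cv2.COLOR_BGR2HSV)
    def go(lo,hi,roi,z,mina):
        m=cv2.inRange(hsv,np.array(lo),np.array(hi));k=np.zeros_like(m);x0,y0,x1,y1=roi;k[y0:y1,x0:x1]=m[y0:y1,x0:x1]
        n,l,st,ce=cv2.connectedComponentsWithStats(k)
        for i in range(1,n):
            if st[i,4]>=mina:
                a=np.argwhere(l==i)[:,::-1]; q=onplane(t,a,z)[:,:2]; B=np.c_[q@ex,q@ey]; print(z,st[i],np.round(B.mean(0),4),np.round([B[:,1].min(),B[:,1].max()],4))
    go((5,130,100),(18,255,255),roiP,.062,6); go((100,60,60),(125,255,255),roiM,.010,6)
run(t,(300,175,330,205),(305,160,330,186))
t['color'].tofile('/dev/null')
# same with original top picture for mark vs knob measured earlier
E
```

```text
0.062 [306 182   3  13  25] [0.5761 0.1943] [0.19   0.1986]
0.062 [318 185   6  12  26] [0.5778 0.154 ] [0.1492 0.1581]
0.01 [310 167  18  16  79] [0.6378 0.1767] [0.1484 0.2044]
```

Offset is about 2 mm but uncertain at this resolution. I release the knob, lift and look with the wrist camera from over the tile.

Call:
jog_arm:
  rows:
    - {"twist":[0,0,0],"translation":[0,0,0],"gripper":6.0}
    - {"twist":[0,0,0],"translation":[0,0,0],"gripper":6.0}
    - {"twist":[0,0,0],"translation":[0,0,0],"gripper":6.0}
    - {"twist":[0,0,0],"translation":[0,0,0],"gripper":6.0}
    - {"twist":[0,0,0],"translation":[0,0,-1.5],"gripper":6.0}

```text
clock: 5.55
tool_pos: [0.4632, 0.0893, 0.2442]
orientation: [179.9, 0.2, -10.5]
ft_force: [-0.2, -0.1, 0.3]
opening: 0.705
grip_force: 0.0
```

Call:
jog_arm:
  rows:
    - {"twist":[0,0,0],"translation":[0,0,-3],"gripper":6.0}
    - {"twist":[0,0,0],"translation":[0,0,-6],"gripper":6.0}
    - {"twist":[0,0,0],"translation":[2,0,-9],"gripper":6.0}
    - {"twist":[0,0,0],"translation":[4.5,0,-10],"gripper":6.0}
    - {"twist":[0,0,0],"translation":[7,0,-11],"gripper":6.0}

```text
clock: 5.97
tool_pos: [0.5337, 0.0766, 0.3579]
orientation: [-180.0, -0.1, -10.5]
ft_force: [-0.3, -0.7, -1.0]
opening: 0.701
grip_force: 0.0
```

Call:
jog_arm:
  rows:
    - {"twist":[0,0,0],"translation":[2,0,0],"gripper":6.0}
    - {"twist":[0,0,0],"translation":[4,0,0],"gripper":6.0}
    - {"twist":[0,0,0],"translation":[4,0,0],"gripper":6.0}
    - {"twist":[0,0,0],"translation":[4,0,0],"gripper":6.0}
    - {"twist":[0,0,0],"translation":[4,0,0],"gripper":6.0}

```text
clock: 6.38
tool_pos: [0.5715, 0.0694, 0.3551]
orientation: [180.0, 0.1, -10.5]
ft_force: [0.3, 0.3, 0.2]
opening: 0.704
grip_force: 0.0
```

```bash
python3 - <<'E'
from h import *
eyes.snapshot('wrist'); st=sensors.read_state(); s=snap('wrist'); cv2.imwrite('pics/w4.png',s['color'])
print(st['clock'],st['tool_pos'],st['orientation'],st['joint_velocities'].round(2))
E
```

```text
6.4333 [0.57129848 0.06950418 0.35515707] [ 1.79974702e+02  1.08195743e-01 -1.05163354e+01] [ 0.11 -0.29  0.11 -0.05 -0.13  0.02]
```

View pics/w4.png

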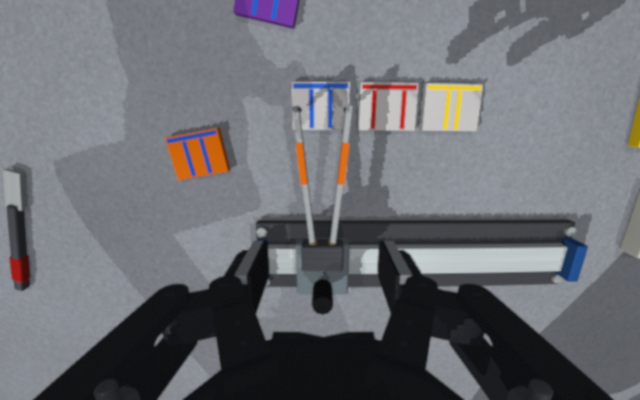

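Clear view: blue lines at (312,108) and (330,108), pads at (301,163) and (343,163), leg ends at (297,108) and (348,108). I compute the centring.

```bash
cat > m.py <<'E'
from h import *
yaw=np.radians(-10.5); ex=np.array([np.cos(yaw),np.sin(yaw)]); ey=np.array([-np.sin(yaw),np.cos(yaw)])
def comps(s,lo,hi,roi,z,mina,name):
    hsv=cv2.cvtColor(s['color'],cv2.COLOR_BGR2HSV); m=cv2.inRange(hsv,np.array(lo),np.array(hi));k=np.zeros_like(m);x0,y0,x1,y1=roi;k[y0:y1,x0:x1]=m[y0:y1,x0:x1]
    n,l,st,ce=cv2.connectedComponentsWithStats(k); out=[]
    for i in range(1,n):
        if st[i,4]>=mina:
            q=onplane(s,np.argwhere(l==i)[:,::-1],z)[:,:2]; B=np.c_[q@ex,q@ey]; out.append(B.mean(0)); a=np.polyfit(B[:,0],B[:,1],1)[0]
            print(name,st[i],np.round(B.mean(0),4),np.round([B[:,1].min(),B[:,1].max()],4),'slope',round(a,3))
    return out
E
python3 - <<'E'
from m import *
s=load('wrist')
comps(s,(5,130,100),(18,255,255),(285,130,360,200),.062,30,'pad')
comps(s,(100,90,60),(125,255,255),(295,92,345,140),.010,20,'line')
comps(s,(100,90,60),(125,255,255),(285,70,360,90),.010,20,'stripe')
comps(s,(0,0,0),(180,255,40),(305,270,340,318),.072,60,'knob')
comps(s,(100,90,40),(125,255,255),(555,225,595,290),.038,60,'stop')
E
```

```text
pad [296 143  11  42 290] [0.5793 0.1916] [0.1872 0.1961] slope 0.095
pad [338 143  12  42 303] [0.5796 0.1523] [0.147  0.1568] slope -0.102
line [309  92   5  36 160] [0.6287 0.1839] [0.1816 0.1862] slope 0.011
line [328  92   5  36 163] [0.6294 0.1637] [0.1613 0.1658] slope -0.008
stripe [293  83  55   7 299] [0.6531 0.1736] [0.1458 0.2026] slope 0.213
knob [313 279  19  34 537] [0.4396 0.1719] [0.1624 0.1816] slope -0.002
stop [555 237  33  45 806] [ 0.4609 -0.1289] [-0.1438 -0.107 ] slope 0.186
```

Calipers centre is at 0.1720 and the marks' centre at 0.1738, so the carriage is 1.8 mm short. I regrip the knob and nudge it.

Call:
jog_arm:
  rows:
    - {"twist":[0,0,0],"translation":[-3,0,0],"gripper":6.0}
    - {"twist":[0,0,0],"translation":[-6,0,0],"gripper":6.0}
    - {"twist":[0,0,0],"translation":[-9,0,0],"gripper":6.0}
    - {"twist":[0,0,0],"translation":[-10.8,0,0],"gripper":6.0}
    - {"twist":[0,0,0],"translation":[-10.8,0,1],"gripper":6.0}

```text
clock: 6.9
tool_pos: [0.4625, 0.0896, 0.3464]
orientation: [180.0, 0.1, -10.4]
ft_force: [-0.2, 0.5, 0.3]
opening: 0.698
grip_force: 0.0
```

Call:
jog_arm:
  rows:
    - {"twist":[0,0,0],"translation":[0,0,3],"gripper":6.0}
    - {"twist":[0,0,0],"translation":[0,0,6],"gripper":6.0}
    - {"twist":[0,0,0],"translation":[0,0,9],"gripper":6.0}
    - {"twist":[0,0,0],"translation":[0,0,11.2],"gripper":6.0}
    - {"twist":[0,0,0],"translation":[0,0,11.2],"gripper":6.0}

```text
clock: 7.32
tool_pos: [0.4646, 0.0889, 0.23]
orientation: [179.9, 0.4, -10.5]
ft_force: [-0.6, 0.5, 0.1]
opening: 0.7
grip_force: 0.0
```

Call:
jog_arm:
  rows:
    - {"twist":[0,0,0],"translation":[0,0,0],"gripper":2.0}
    - {"twist":[0,0,0],"translation":[0,0,0],"gripper":2.0}
    - {"twist":[0,0,0],"translation":[0,0,0],"gripper":2.0}
    - {"twist":[0,0,0],"translation":[0,0,0],"gripper":2.0}
    - {"twist":[0,0,0],"translation":[0,0,0],"gripper":2.0}

```text
clock: 7.73
tool_pos: [0.4668, 0.0893, 0.2352]
orientation: [-179.9, -0.2, -10.5]
ft_force: [-0.7, 0.7, 8.0]
opening: 0.241
grip_force: 35.6
```

```bash
python3 - <<'E'
from m import *
eyes.snapshot('wrist'); st=sensors.read_state(); p=st['tool_pos']; print(st['clock'],p,p[:2]@ex,p[:2]@ey,st['orientation'],st['opening'],st['grip_force'],st['ft_force'])
E
```

```text
7.7833 [0.46683329 0.08927884 0.23523568] 0.44274634458990925 0.17285747095604742 [-1.79938252e+02 -1.67037915e-01 -1.05181949e+01] 0.2437714145122607 35.63686050474644 [-0.70965886  0.29300561  8.18402099]
```

Call:
jog_arm:
  rows:
    - {"twist":[0,0,0],"translation":[0,-0.1,0],"gripper":2.0}
    - {"twist":[0,0,0],"translation":[0,-0.2,0],"gripper":2.0}
    - {"twist":[0,0,0],"translation":[0,-0.2,0],"gripper":2.0}
    - {"twist":[0,0,0],"translation":[0,-0.2,0],"gripper":2.0}
    - {"twist":[0,0,0],"translation":[0,-0.2,0],"gripper":2.0}

```text
clock: 8.2
tool_pos: [0.4672, 0.0912, 0.2352]
orientation: [-179.9, -0.2, -10.5]
ft_force: [-0.8, -1.3, 8.3]
opening: 0.245
grip_force: 35.7
```

Call:
jog_arm:
  rows:
    - {"twist":[0,0,0],"translation":[0,0,0],"gripper":6.0}
    - {"twist":[0,0,0],"translation":[0,0,0],"gripper":6.0}
    - {"twist":[0,0,0],"translation":[0,0,0],"gripper":6.0}
    - {"twist":[0,0,0],"translation":[0,0,0],"gripper":6.0}
    - {"twist":[0,0,0],"translation":[0,0,-1.5],"gripper":6.0}

```text
clock: 8.62
tool_pos: [0.4656, 0.091, 0.2471]
orientation: [179.9, 0.2, -10.5]
ft_force: [0.0, -0.4, -0.5]
opening: 0.703
grip_force: 0.0
```

Call:
jog_arm:
  rows:
    - {"twist":[0,0,0],"translation":[0,0,-3],"gripper":6.0}
    - {"twist":[0,0,0],"translation":[0,0,-6],"gripper":6.0}
    - {"twist":[0,0,0],"translation":[2,0,-9],"gripper":6.0}
    - {"twist":[0,0,0],"translation":[4.5,0,-10],"gripper":6.5}
    - {"twist":[0,0,0],"translation":[7,0,-10],"gripper":6.5}

```text
clock: 9.03
tool_pos: [0.5368, 0.0784, 0.3524]
orientation: [-179.9, -0.3, -10.5]
ft_force: [0.1, 0.2, -0.1]
opening: 0.761
grip_force: 0.0
```

Call:
jog_arm:
  rows:
    - {"twist":[0,0,0],"translation":[3,0,0],"gripper":6.5}
    - {"twist":[0,0,0],"translation":[6,0,0],"gripper":6.5}
    - {"twist":[0,0,0],"translation":[6.8,0,0],"gripper":6.5}
    - {"twist":[0,0,0],"translation":[6.8,0,0],"gripper":6.5}
    - {"twist":[0,0,0],"translation":[6.8,0,0],"gripper":6.5}

```text
clock: 9.45
tool_pos: [0.6015, 0.0659, 0.3479]
orientation: [180.0, 0.1, -10.5]
ft_force: [-0.6, 0.4, 0.8]
opening: 0.763
grip_force: 0.0
```

```bash
python3 - <<'E'
from m import *
eyes.snapshot('wrist'); st=sensors.read_state(); s=snap('wrist'); p=st['tool_pos']; cv2.imwrite('pics/w5.png',s['color'])
print(st['clock'],p,p[:2]@ex,p[:2]@ey,st['orientation'],st['opening'])
for X in ([.579,.1738,.062],[.629,.1838,.01],[.629,.1638,.01],[.4398,.1738,.072]):
    w=X[0]*ex+X[1]*ey; print(project(s,[w[0],w[1],X[2]])[0].round())
comps(s,(5,130,100),(18,255,255),(270,100,380,280),.062,30,'pad')
comps(s,(100,90,60),(125,255,255),(270,60,370,250),.010,20,'line')
E
```

```text
9.5 [0.60095554 0.06603791 0.34798578] 0.5788580301744469 0.1744475437895167 [ 1.79968376e+02  1.37393807e-01 -1.05172311e+01] 0.7624897159368272
[322. 196.]
[313. 138.]
[332. 138.]
[322. 324.]
pad [296 176  12  40 291] [0.5794 0.1932] [0.1884 0.1982] slope 0.099
pad [338 176  12  40 298] [0.5795 0.1539] [0.1488 0.1586] slope -0.105
line [295 113  55  43 577] [0.6398 0.1738] [0.1456 0.2025] slope -0.048
```

View pics/w5.png

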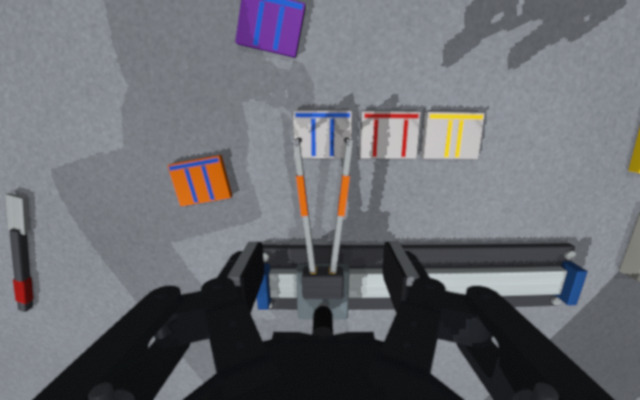

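Carriage is centred to about 0.3 mm (pads mid 0.1736, marks 0.1738), legs still open at (301,195) and (343,195), rule and rosette untouched. I descend over the leg pads with fingers at 65 mm.

Call:
jog_arm:
  rows:
    - {"twist":[0,0,0],"translation":[0,0,3],"gripper":6.5}
    - {"twist":[0,0,0],"translation":[0,0,6],"gripper":6.5}
    - {"twist":[0,0,0],"translation":[0,0,8],"gripper":6.5}
    - {"twist":[0,0,0],"translation":[0,0,10],"gripper":6.5}
    - {"twist":[0,0,0],"translation":[0,0,10],"gripper":6.5}

```text
clock: 9.97
tool_pos: [0.5994, 0.0662, 0.2451]
orientation: [179.9, 0.4, -10.5]
ft_force: [-0.8, -0.7, -0.8]
opening: 0.761
grip_force: 0.0
```

Call:
jog_arm:
  rows:
    - {"twist":[0,0,0],"translation":[0,0,1],"gripper":6.5}
    - {"twist":[0,0,0],"translation":[0,0,2],"gripper":6.5}
    - {"twist":[0,0,0],"translation":[0,0,3],"gripper":6.5}
    - {"twist":[0,0,0],"translation":[0,0,3.8],"gripper":6.5}
    - {"twist":[0,0,0],"translation":[0,0,3.8],"gripper":6.5}

```text
clock: 10.38
tool_pos: [0.6016, 0.0659, 0.2093]
orientation: [180.0, 0.1, -10.5]
ft_force: [-0.4, -0.5, -0.4]
opening: 0.759
grip_force: 0.0
```

```bash
python3 - <<'E'
from m import *
eyes.snapshot('wrist'); st=sensors.read_state(); s=snap('wrist'); p=st['tool_pos']; cv2.imwrite('pics/w6.png',s['color'])
print(st['clock'],p,p[:2]@ex,p[:2]@ey,st['orientation'],st['opening'],st['ft_force'])
E
```

```text
10.4333 [0.60189434 0.06594793 0.20998983] 0.5797975096187916 0.17453015450674164 [ 1.79978640e+02  7.80431855e-02 -1.05154736e+01] 0.7574277640813083 [-0.24710845 -0.26894636 -0.02344105]
```

View pics/w6.png

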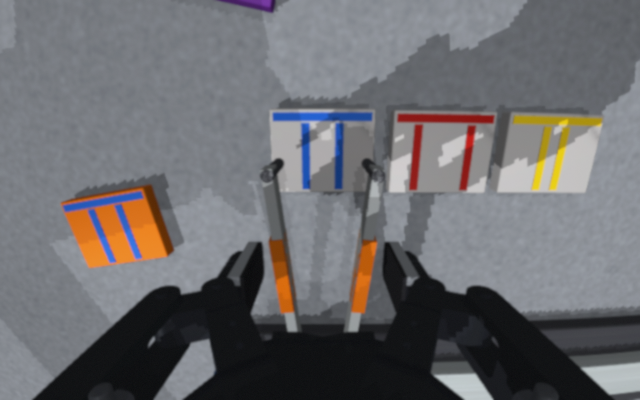

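The fingers straddle the orange pads at (281,275) and (364,275). The points at about (271,168) and (373,168) are symmetric around the blue lines at (306,155) and (339,155). That was the last allowed picture, so I go on numerically and squeeze in stages.

Call:
jog_arm:
  rows:
    - {"twist":[0,0,0],"translation":[0,0,0],"gripper":5.0}
    - {"twist":[0,0,0],"translation":[0,0,0],"gripper":4.6}
    - {"twist":[0,0,0],"translation":[0,0,0],"gripper":4.2}
    - {"twist":[0,0,0],"translation":[0,0,0],"gripper":3.8}
    - {"twist":[0,0,0],"translation":[0,0,0],"gripper":3.6}

```text
clock: 10.9
tool_pos: [0.6028, 0.066, 0.2118]
orientation: [-180.0, -0.1, -10.5]
ft_force: [-0.7, 0.4, 5.8]
opening: 0.423
grip_force: 4.1
```

Call:
jog_arm:
  rows:
    - {"twist":[0,0,0],"translation":[0,0,0],"gripper":3.5}
    - {"twist":[0,0,0],"translation":[0,0,0],"gripper":3.4}
    - {"twist":[0,0,0],"translation":[0,0,0],"gripper":3.3}
    - {"twist":[0,0,0],"translation":[0,0,0],"gripper":3.2}
    - {"twist":[0,0,0],"translation":[0,0,0],"gripper":3.2}

```text
clock: 11.32
tool_pos: [0.6028, 0.066, 0.2119]
orientation: [-180.0, -0.1, -10.5]
ft_force: [-0.1, 0.6, 6.2]
opening: 0.375
grip_force: 4.7
```

```bash
python3 - <<'E'
from m import *
eyes.snapshot('wrist'); st=sensors.read_state(); s=snap('wrist'); p=st['tool_pos']
print(st['clock'],p,p[:2]@ex,p[:2]@ey,st['orientation'],st['opening']*85.4,st['grip_force'],st['ft_force'])
comps(s,(5,130,100),(18,255,255),(230,200,420,330),.062,30,'pad')
comps(s,(100,90,60),(125,255,255),(270,122,375,195),.010,20,'line')
# dark needle tips rows near tile: print dark runs
g=cv2.cvtColor(s['color'],cv2.COLOR_BGR2GRAY)
for r in range(150,200,4):
    c=np.where(g[r,265:380]<70)[0]+265
    print(r,[(int(a[0]),int(a[-1])) for a in np.split(c,np.where(np.diff(c)>1)[0]+1) if len(a)])
E
```

```text
11.3667 [0.60284575 0.06601873 0.21190189] 0.580720082496936 0.17477314919536752 [-1.79964556e+02 -1.31251069e-01 -1.05150935e+01] 31.90091681322809 4.682644531130791 [ 0.13714522 -0.00792595  6.61212551]
pad [289 240  17  72 996] [0.5799 0.1861] [0.1824 0.1897] slope 0.023
pad [ 341  240   17   73 1034] [0.5801 0.1611] [0.1574 0.1649] slope -0.02
line [274 122  98   3 197] [0.651  0.1737] [0.1452 0.2027] slope -0.287
line [302 126   9  65 520] [0.6299 0.1838] [0.1814 0.1867] slope -0.01
line [335 126   9  65 505] [0.6299 0.1637] [0.1612 0.1662] slope 0.0
150 []
154 []
158 []
162 [(296, 305), (341, 350)]
166 [(295, 305), (340, 352)]
170 [(300, 304), (341, 346)]
174 [(299, 300), (338, 342), (344, 346)]
178 [(291, 292), (298, 300), (337, 342), (349, 350)]
182 [(294, 296), (336, 342)]
186 [(336, 342)]
190 [(337, 341)]
194 [(344, 344)]
198 []
```

Pad slopes of ±0.022 rad match the 32 mm opening, and the centre is still aligned. I go to 28 mm.

Call:
jog_arm:
  rows:
    - {"twist":[0,0,0],"translation":[0,0,0],"gripper":3.1}
    - {"twist":[0,0,0],"translation":[0,0,0],"gripper":3.0}
    - {"twist":[0,0,0],"translation":[0,0,0],"gripper":2.9}
    - {"twist":[0,0,0],"translation":[0,0,0],"gripper":2.85}
    - {"twist":[0,0,0],"translation":[0,0,0],"gripper":2.85}

```text
clock: 11.83
tool_pos: [0.6029, 0.066, 0.212]
orientation: [-180.0, -0.1, -10.5]
ft_force: [-0.0, -0.0, 7.3]
opening: 0.336
grip_force: 5.3
```

Call:
jog_arm:
  rows:
    - {"twist":[0,0,0],"translation":[0,0,0],"gripper":2.8}
    - {"twist":[0,0,0],"translation":[0,0,0],"gripper":2.8}
    - {"twist":[0,0,0],"translation":[0,0,0],"gripper":2.8}
    - {"twist":[0,0,0],"translation":[0,0,0],"gripper":2.8}
    - {"twist":[0,0,0],"translation":[0,0,0],"gripper":2.8}

```text
clock: 12.25
tool_pos: [0.6029, 0.066, 0.212]
orientation: [-180.0, -0.1, -10.5]
ft_force: [-0.2, -0.3, 7.5]
opening: 0.327
grip_force: 5.6
```

```bash
cat > chk.py <<'E'
from m import *
eyes.snapshot('wrist'); st=sensors.read_state(); s=snap('wrist'); p=st['tool_pos']
print(st['clock'],p,p[:2]@ex,p[:2]@ey,st['opening']*85.4,st['grip_force'],st['ft_force'])
comps(s,(5,130,100),(18,255,255),(230,200,420,330),.062,30,'pad')
comps(s,(100,90,60),(125,255,255),(270,126,375,160),.010,20,'line')
# needle: dark pixels in the top end of the needle; bench y on the plane of the leg's top (.061)
g=cv2.cvtColor(s['color'],cv2.COLOR_BGR2GRAY); m=np.zeros_like(g); m[156:172,270:375]=(g[156:172,270:375]<70)*255
n,l,t,ce=cv2.connectedComponentsWithStats(m)
for i in range(1,n):
    if t[i,4]>25: print('needle',t[i],[round(float(onplane(s,[ce[i]],z)[0,:2]@ey),4) for z in (.061,.04,.019)],float(onplane(s,[ce[i]],.055)[0,:2]@ex))
E
python3 chk.py
```

```text
12.3 [0.60291157 0.06602779 0.21199604] 0.5807831487221882 0.1747940525048163 28.086988741703077 5.60743935406208 [-0.46463423 -0.73199969  6.79857349]
pad [293 240  16  72 976] [0.5799 0.1844] [0.181  0.1881] slope 0.005
pad [ 338  240   16   72 1007] [0.5802 0.163 ] [0.1595 0.1665] slope 0.003
line [302 126   9  34 274] [0.6393 0.1837] [0.1814 0.1862] slope -0.002
line [336 126   8  34 268] [0.6394 0.1637] [0.1615 0.166 ] slope 0.007
needle [300 158  10  14  87] [0.1812, 0.1826, 0.1839] 0.6337200773661762
needle [337 158  10  14  88] [0.1661, 0.1648, 0.1635] 0.6335325449960211
```

Legs are parallel, with the opening at 28.1 mm. The caliper centre at 0.1737 matches the marks at 0.1737, and both needle points lie over their lines. I hold one more call to confirm it is steady, then hand in.

Call:
jog_arm:
  rows:
    - {"twist":[0,0,0],"translation":[0,0,0],"gripper":2.8}
    - {"twist":[0,0,0],"translation":[0,0,0],"gripper":2.8}
    - {"twist":[0,0,0],"translation":[0,0,0],"gripper":2.8}
    - {"twist":[0,0,0],"translation":[0,0,0],"gripper":2.8}
    - {"twist":[0,0,0],"translation":[0,0,0],"gripper":2.8}

```text
clock: 12.77
tool_pos: [0.6029, 0.066, 0.212]
orientation: [-180.0, -0.1, -10.5]
ft_force: [-0.2, -0.3, 7.5]
opening: 0.33
grip_force: 5.6
```

```bash
python3 chk.py && python3 -c "
from workcell import ticket; print(ticket.finish_job())"
```

```text
12.8167 [0.60291672 0.06600474 0.21198785] 0.5807924201576022 0.17477232914173974 28.070549861645063 5.607154816389084 [ 0.04266565 -0.58171113  7.25634727]
pad [293 240  16  72 974] [0.5798 0.1844] [0.181  0.1881] slope 0.005
pad [338 240  15  72 953] [0.5799 0.1628] [0.1595 0.1662] slope -0.001
line [302 126   9  34 274] [0.6393 0.1837] [0.1814 0.1862] slope -0.002
line [336 126   8  34 268] [0.6394 0.1637] [0.1615 0.166 ] slope 0.007
needle [300 158  10  14  87] [0.1812, 0.1826, 0.1839] 0.6336149643793308
needle [337 158  10  14  87] [0.1661, 0.1648, 0.1635] 0.633567330366626
the job is handed in; nothing more can be done
None
```

I slid the carriage until the calipers were centred over the blue-marked tile to within about 0.3 mm, then squeezed the legs to a 28.1 mm finger opening so both points stand over their blue lines, and handed the job in at 12.8 s still squeezing, with the rule, chisel and rosette not touched.

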